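# Fetch the cup from behind the vases

### The job

The short cup at the back of the ware board is to go on the middle of the turntable. First move the three tall vessels that stand round it over to the empty plank at the side, then fetch the cup and stand it on the turntable, and then put each tall vessel back in the middle of the same white disc that it stood on at the beginning. The clay is brittle: keep everything upright and let nothing topple.

Things in the scene. Friction and masses are not known exactly. Their poses are not given: they have to be found in the camera images.
- beaker: Loose vessel of grey-brown clay, round, hollow, 0.3 kg: a plain straight tube shape with a closed bottom, 130 mm tall, 50 mm across from foot to rim, no waist or flare. Origin in the middle of its foot, z up. Starts on one of three white discs; which one changes.
- flared_vase: Loose vessel of grey-brown clay, round, hollow, 0.3 kg: a waisted vase, 145 mm tall, foot 48 mm across, belly 56 mm at 30 mm height, 53 mm at 60 mm height, waist 38 mm at 100 mm height, 40 mm at 115 mm height, rim flaring to 64 mm, the widest mouth of all. Origin in the middle of its foot, z up. Starts on one of three white discs; which one changes.
- shouldered_jar: Loose vessel of grey-brown clay, round, hollow, 0.3 kg: a bottle-like jar, 150 mm tall, foot 48 mm across, sides widening to 52 mm at 60 mm height and 56 mm at the shoulder at 115 mm height, then a short narrow neck, 32 mm across at 138 mm height and 34 mm at the rim. Origin in the middle of its foot, z up. Starts on one of three white discs; which one changes.
- cup: Loose short cup of the same clay, round and hollow, 58 mm tall, 42 mm across at the foot, 50 mm at 20 mm height, 52 mm at the rim, about 0.12 kg. Origin in the middle of its foot, z axis up. On a fourth white disc, 80 mm from the discs to its left, to its right and in front of it, so a gripper has no room beside it until the tall vessels are gone.
- bat_left: Fixed plaster disc, 76 mm across, 6 mm thick, on a 20 mm plank (the ware board); origin in the middle of its underside, so its top is 6 mm above the origin. At the start one of the three tall vessels stands in the middle of it: the disc to the left of the cup, as seen from the robot.
- bat_front: Fixed plaster disc, 76 mm across, 6 mm thick, on a 20 mm plank (the ware board); origin in the middle of its underside, so its top is 6 mm above the origin. At the start one of the three tall vessels stands in the middle of it: the disc in front of the cup, towards the robot.
- bat_right: Fixed plaster disc, 76 mm across, 6 mm thick, on a 20 mm plank (the ware board); origin in the middle of its underside, so its top is 6 mm above the origin. At the start one of the three tall vessels stands in the middle of it: the disc to the right of the cup, as seen from the robot.
- side_board: Fixed empty plank for setting things aside, 350 mm along its own x, 120 mm along its y, 20 mm thick; origin in the middle of its underside, so its top is 20 mm above the origin. To the left or the right of the ware board, changing from start to start.
- banding_wheel: Fixed (locked) potter's turntable: a round metal head 180 mm across, with engraved circles, on a cast foot. It does not turn or move. Origin on its axis at the table; the flat top is 62 mm above the origin. On the other side of the ware board from the empty plank.
Mind the look-alikes: they are no part of the job. Leave any purple or yellow look-alike of the cup alone.

How it is judged:
On the way, in this order (a step that is already met when the one before it is completed fails the run):
1. all three tall vessels stand upright and released on the side plank (x of beaker in the frame of side_board between -0.17 and 0.17 m and y of beaker in the frame of side_board between -0.055 and 0.055 m and z of beaker in the frame of side_board between 0.01 and 0.028 m and angle between each of beaker, flared_vase, shouldered_jar's own z axis and vertical below 0.1 rad and linear speed of each of beaker, flared_vase, shouldered_jar below 0.03 m/s and contact force between each of beaker, flared_vase, shouldered_jar and the fingers below 0.2 N and x of flared_vase in the frame of side_board between -0.17 and 0.17 m and y of flared_vase in the frame of side_board between -0.055 and 0.055 m and z of flared_vase in the frame of side_board between 0.01 and 0.028 m and x of shouldered_jar in the frame of side_board between -0.17 and 0.17 m and y of shouldered_jar in the frame of side_board between -0.055 and 0.055 m and z of shouldered_jar in the frame of side_board between 0.01 and 0.028 m), for 0.2 s.
2. the cup stands upright and released on the middle of the turntable, the tall vessels still on the side plank (all of step 1 and horizontal distance between cup and banding_wheel below 0.015 m and z of cup in the frame of banding_wheel between 0.055 and 0.07 m and angle between cup's own z axis and vertical below 0.1 rad and linear speed of cup below 0.03 m/s and contact force between cup and the fingers below 0.2 N), for 0.2 s.
At the end, for the whole second after the job is handed in: The cup stands upright within 15 mm of the middle of the turntable, and each tall vessel stands upright within 15 mm of where it stood at the start; all released and at rest (horizontal distance between cup and banding_wheel below 0.015 m and z of cup in the frame of banding_wheel between 0.055 and 0.07 m and angle between each of cup, beaker, flared_vase, shouldered_jar's own z axis and vertical below 0.1 rad and linear speed of each of cup, beaker, flared_vase, shouldered_jar below 0.03 m/s and contact force between each of cup, beaker, flared_vase, shouldered_jar and the fingers below 0.2 N and distance of each of beaker, flared_vase, shouldered_jar from where it was at the start of the episode below 0.015 m); the robot touches nothing.
It fails at once if the beaker is tipped by more than 30 degrees (angle between beaker's own z axis and vertical above 0.52 rad).
It fails at once if the flared vase is tipped by more than 30 degrees (angle between flared_vase's own z axis and vertical above 0.52 rad).
It fails at once if the shouldered jar is tipped by more than 30 degrees (angle between shouldered_jar's own z axis and vertical above 0.52 rad).
It fails at once if the cup is tipped by more than 30 degrees (angle between cup's own z axis and vertical above 0.52 rad).
It also fails if it takes over 136 s, if anything falls off the work surface, if the arm or the gripper's body presses on something with over 40 N, if the wrist force passes 120 N, or if a joint passes its speed limit or range.

### The arm

A 7-joint arm with a two-finger parallel gripper is mounted at the origin on the work surface. World frame = base frame: x ahead of the robot, y to its left, z up, the work surface at z = 0. Lengths are in m, angles in rad, forces in N, time in s.
With the tool pointing down it reaches from about 0.4 to 0.9 m from the base axis. Payload 5.5 kg.
Tool frame: the origin (TCP) lies at the very end of the fingers, on their centre line; the grasp point (between the pads) lies 19 mm behind it; z points along the fingers, y is the line along which they close (so a half turn about z gives the same grasp; the last joint's range is limited). The gripper opens to 92 mm and grips with 3 to 60 N. Pads are 19 mm wide; open, the fingers measure 130 mm over their backs; the gripper's body (75 mm by 190 mm) begins 47 mm behind the grasp point.
Start: joints at [-1.045, 0.501, -0.427, 1.55, 0.221, 1.138, -0.21], TCP at [0.169, 0.628, 0.227] pointing down, gripper open.
Joint ranges: [-2.88, 2.88], [-0.31, 2.03], [-1.54, 1.56], [0.2, 2.42], [-1.41, 4.55], [0.19, 2.02], [-2.57, 2.57]. Speed limits (rad/s): [2.57, 2.57, 3.14, 3.14, 3.14, 3.14, 3.14].

### API

Orientations are given as a rotation vector (axis times angle).
In Python, from plant import * gives the robot as it stands. The module is installed in compiled form; this text tells all that it offers.
- The arm moves only by the shell command python3 -m jog 'ROWS'. ROWS is JSON, one flat list of numbers, 7 for each row, row after row: the shift along the tool's x, y, z in units of 0.5 m (1.0 is 0.5 m), then the turn, a rotation vector about the tool's x, y, z in units of 90 degrees (1.0 is 90 degrees), then the finger opening in mm, from 0 to 91.8. A call has 1 to 5 rows; each row is the pose to reach, as a shift and turn from the pose commanded when the call began, along the tool's axes at that moment; what a row does not reach only later rows make up. A row lasts 1/12 s, in which the tool goes at most 41.7 mm and 7.16 degrees, less where a joint would pass 70% of its speed; a pose out of reach is approached as far as the arm can. A call with a number of a shift or a turn outside -1 to 1 is refused whole. A call with a gripper value outside its range is refused whole. The fingers move at their own pace and stop on an object; the grip force is fixed at half the most. Time passes only in rows, so rows that repeat a pose let the fingers close. It gives the time, the measured TCP pose, the force, the opening and the grip force at its end, in the units of the state.
- observe(): the state, without advancing time (a new reading comes with each control period).
- grab_frame(name): name is "scene" or "top" or "wrist"; returns the picture (420x560x3 uint8, red, green, blue); there is no depth.
- get_calibration(name): a dict with "fovy" (degrees; the focal length in pixels is half the picture's height over the tangent of half this angle, whatever the lens; pixels are square), "cx", "cy" (the principal point, pixels), "position" and "attitude" of the camera in the world. Camera axes: x right, y down, z forward; pixel columns grow to the right and rows downward; lengths in m; the calibration is good to about 2 mm. A picture is of the moment at which its call begins: read the wrist's pose just before it. get_calibration takes no time and is no camera call; for the wrist camera it gives the pose at the moment of the call.
- finish_job(): hands the job in; it is judged then, once.
Trained networks look in the newest picture that a camera, given by its name, has taken for a name from the list of things; names that differ only in an ending like _2 or _b are one class to them, and where a whole thing is asked for, a point or a joint stands for the part that bears it (a point fixed in the world has none). Each returns a list of dicts, best first, with "confidence" (0 to 1); they miss things now and then, are a little off and sometimes report something else, mostly with a low value. They report only what shows in the picture. A call takes as long as a camera call. They do not tell look-alikes from the thing itself.
- spot_in(label, camera): "centre" ([column, row] in pixels, amid what is visible of it).
- silhouettes(label, camera): "region" (420x560 bool, what is visible of it) and "centre" ([column, row] in pixels, amid what is visible of it).
- spot_point(label, camera): "centre" ([column, row] in pixels: a listed point, or the origin of a listed thing).
The state is a dict: "clock": time; "joints": joint angles; "joint_vel": joint speeds; "tau": joint torques, N m; "ee_pos": TCP position; "tcp_rot": TCP orientation; "wrist_force": force on the tool from outside, world axes, zero at the start; "ft_torque": the same for the moment, N m; "gripper_width": finger opening in m; "grasp_force": force on a finger pad.
Only numpy, scipy, OpenCV 4.12 (cv2) and the standard library are available. Lean on these libraries where they do the work, as an engineer would, in place of code of your own. Each camera call takes 0.05 s, during which the arm holds its last target. There are 200 camera calls.

## Working session

There is one attempt and no reset: what is moved stays moved. The work goes in short steps, Python scripts to look and compute and a shell command to move; the robot and the scene stay as the last step left them, time stands still between calls to the robot, and variables do not carry over. Pictures are saved under pics/ and viewed, at most 14 in all, crops included, and the job is handed in when it is done.

```bash
mkdir -p pics; cat > h.py <<'E'
from plant import *
import numpy as np, cv2
from scipy.spatial.transform import Rotation as R
def att(c):
    a=np.array(c["attitude"],float)
    return a if a.shape==(3,3) else R.from_rotvec(a).as_matrix()
def ray(c,px):
    f=210/np.tan(np.radians(c["fovy"])/2)
    d=att(c)@np.array([(px[0]-c["cx"])/f,(px[1]-c["cy"])/f,1.]); return np.array(c["position"]),d/np.linalg.norm(d)
def atz(c,px,z):
    p,d=ray(c,px); return p+d*(z-p[2])/d[2]
def proj(c,X):
    f=210/np.tan(np.radians(c["fovy"])/2)
    v=att(c).T@(np.array(X)-c["position"]); return f*v[:2]/v[2]+[c["cx"],c["cy"]]
def tri(obs):
    A=np.zeros((3,3));b=np.zeros(3)
    for c,px in obs:
        p,d=ray(c,px);M=np.eye(3)-np.outer(d,d);A+=M;b+=M@p
    return np.linalg.solve(A,b)
E
python3 - <<'E'
from h import *
s=observe();print(s)
for n in("scene","top","wrist"):
    cv2.imwrite(f"pics/{n}0.png",grab_frame(n)[:,:,::-1]);print(n,get_calibration(n))
C={n:get_calibration(n) for n in("scene","top")}
for l in["beaker","flared_vase","shouldered_jar","cup","bat_left","bat_front","bat_right","side_board","banding_wheel"]:
    o={}
    for n in C:
        o[n]=spot_point(l,n); print(l,n,[(np.round(r["centre"],1).tolist(),round(r["confidence"],2)) for r in o[n][:4]])
    if o["scene"] and o["top"]: print("  tri",np.round(tri([(C[n],o[n][0]["centre"]) for n in C]),3))
E
```

```text
{'clock': 0.0, 'joints': array([-1.04480013,  0.50182257, -0.42680042,  1.55147707,  0.2207886 ,
        1.138327  , -0.21031804]), 'joint_vel': array([-0.0001155 , -0.00056183, -0.00221514, -0.00173107,  0.00090159,
        0.00083467,  0.00095159]), 'tau': array([-2.66055113e-04, -5.66590869e+01, -5.81666708e+00, -2.79116642e+01,
       -6.87948545e-02,  3.06849950e-02,  1.72588325e-04]), 'ee_pos': array([0.16870522, 0.62697344, 0.22568378]), 'tcp_rot': array([-4.11499028e-01, -3.11419826e+00,  3.06419875e-03]), 'wrist_force': array([-0.00334516, -0.66683156,  0.20386556]), 'ft_torque': array([ 0.05507962,  0.04561554, -0.00014038]), 'grasp_force': 0.0, 'gripper_width': 0.09183667192082523}
scene {'fovy': 44.44525910552552, 'cx': 281.3242875552851, 'cy': 209.47814564358652, 'position': array([ 1.27007104, -0.12366801,  0.96310508]), 'attitude': array([-2.05812046, -1.64396824,  0.52698009])}
top {'fovy': 42.64622996381699, 'cx': 284.2921955521354, 'cy': 209.28362380887418, 'position': array([ 0.3652966 , -0.01835732,  1.22230086]), 'attitude': array([-2.07584221,  2.11994822, -0.23
[... 626 characters left out ...]
57.1, 251.4], 0.92), ([236.2, 281.7], 0.8)]
cup top [([308.0, 181.9], 0.95), ([332.9, 153.2], 0.61), ([283.6, 239.1], 0.58)]
  tri [ 0.673 -0.05   0.155]
bat_left scene [([298.8, 180.2], 0.68)]
bat_left top [([251.5, 243.4], 0.52)]
  tri [0.567 0.059 0.022]
bat_front scene [([261.8, 164.5], 0.71)]
bat_front top [([285.4, 276.7], 0.76)]
  tri [ 0.492 -0.015  0.011]
bat_right scene [([232.9, 197.1], 0.85)]
bat_right top [([323.7, 239.4], 0.73)]
  tri [ 0.575 -0.101  0.016]
side_board scene [([148.3, 192.3], 0.86)]
side_board top [([409.7, 274.2], 0.85)]
  tri [ 0.494 -0.295 -0.012]
banding_wheel scene [([386.2, 152.9], 0.56)]
banding_wheel top [([150.0, 267.8], 0.74)]
  tri [0.519 0.291 0.002]
```

View pics/scene0.png

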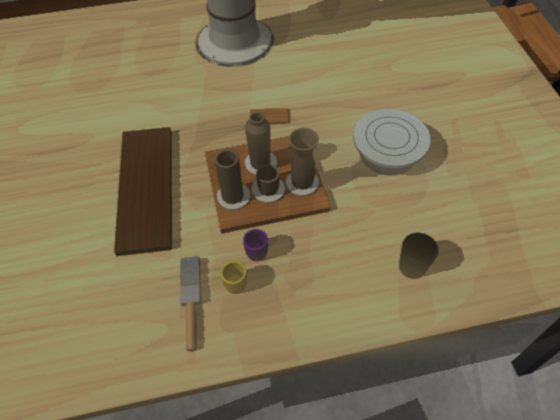

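View pics/top0.png

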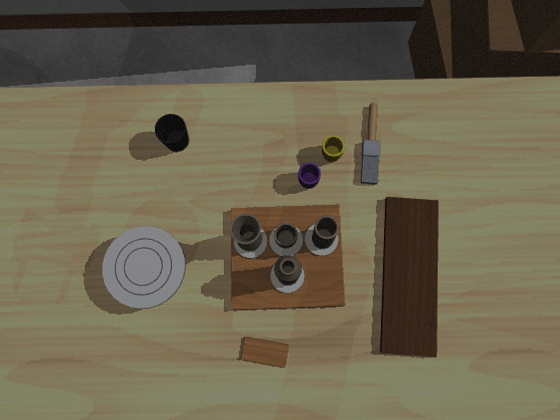

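The vessels are identified: the flared vase stands on the left disc (top view 247,232), the beaker on the right (325,232) and the jar in front (288,268). The cup is in the middle of them (286,236), with the plank to the right and the turntable to the left. Purple and yellow look-alikes and other clutter lie behind and stay put. Next I'll fit the positions from both views' silhouettes.

```bash
cat > fit.py <<'E'
from h import *
from scipy.optimize import minimize
P={"beaker":[(0,25),(130,25)],
"flared_vase":[(0,24),(30,28),(60,26.5),(100,19),(115,20),(145,32)],
"shouldered_jar":[(0,24),(60,26),(115,28),(138,16),(150,17)],
"cup":[(0,21),(20,25),(58,26)],
"banding_wheel":[(55,90),(62,90)],"bat":[(0,38),(6,38)]}
def mask(c,prof,X):
    m=np.zeros((420*4,560*4),np.uint8); p=np.array(prof)/1000.
    hs=np.linspace(p[0,0],p[-1,0],25); rs=np.interp(hs,p[:,0],p[:,1]); t=np.linspace(0,2*np.pi,36)
    f=210/np.tan(np.radians(c["fovy"])/2); A=att(c).T; rings=[]
    for h,r in zip(hs,rs):
        q=np.c_[X[0]+r*np.cos(t),X[1]+r*np.sin(t),0*t+X[2]+h]
        v=(q-c["position"])@A.T; rings.append((f*v[:,:2]/v[:,2:]+[c["cx"]+.5,c["cy"]+.5])*4)
    for a,b in zip(rings,rings[1:]):
        cv2.fillConvexPoly(m,cv2.convexHull(np.r_[a,b].astype(np.float32)).round().astype(np.int32),1)
    return cv2.resize(m.astype(np.float32),(560,420),interpolation=cv2.INTER_AREA)
def fit(prof,regs,X0):
    # regs: list of (calib, bool mask)
    def cost(X): return sum(np.abs(mask(c,prof,X)-g).sum()/g.sum() for c,g in regs)
    s=np.array(X0)+np.array([[0,0,0],[.012,0,0],[0,.012,0],[0,0,.012]])
    r=minimize(cost,X0,method="Nelder-Mead",options=dict(initial_simplex=s,xatol=2e-4,fatol=1e-4)); return r.x,r.fun
E
python3 - <<'E'
from fit import *
for n in("scene","top"): grab_frame(n)
C={n:get_calibration(n) for n in("scene","top")}
X0={"beaker":(.575,-.096,.03),"flared_vase":(.575,.063,.03),"shouldered_jar":(.492,-.022,.03),"cup":(.575,-.018,.03),"banding_wheel":(.519,.291,0)}
for l,x in X0.items():
    regs=[]
    for n in C:
        t=proj(C[n],np.array(x)+[0,0,.03])
        g=[r for r in silhouettes(l,n) if np.hypot(*(np.array(r["centre"])-t))<45]
        g.sort(key=lambda r:np.hypot(*(np.array(r["centre"])-t)) if l=="cup" else -r["confidence"])
        if g: regs.append((C[n],np.array(g[0]["region"],float))); print(l,n,g[0]["confidence"],g[0]["centre"],regs[-1][1].sum())
        else: print(l,n,"none")
    if l=="cup": print([ (q,np.round(proj(C[q],x),0)) for q in C])
    X,f=fit(P[l],regs,x); print("   both",np.round(X,4),round(f,3))
    for c,g in regs:
        print("   single z fixed",np.round(fit(P[l],[(c,g)],X)[0],3))
np_=[(r["confidence"],cv2.minAreaRect(cv2.findNonZero(np.array(r["region"],np.uint8)))) for r in silhouettes("side_board","top")[:1]]
for cf,b in np_: print(cf,[np.round(atz(C["top"],q,.02),3) for q in cv2.boxPoints(b)],np.round(atz(C["top"],b[0],.02),4))
for r in silhouettes("side_board","scene")[:1]:
    b=cv2.approxPolyN(cv2.findNonZero(np.array(r["region"],np.uint8)),4)[0] if 0 else cv2.minAreaRect(cv2.findNonZero(np.array(r["region"],np.uint8)))
    print(np.round(atz(C["scene"],r["centre"],.02),4))
for l in("bat_left","bat_right","bat_front"):
    print(l,[np.round(tri([(C[n],spot_point(l,n)[0]["centre"]) for n in C]),3)])
E
```

```text
beaker scene 0.77 [231.2, 172.6] 1152.0
beaker top 0.77 [326.0, 232.6] 713.0
   both [ 0.5762 -0.0997  0.0235] 0.121
   single z fixed [ 0.552 -0.098 -0.005]
   single z fixed [ 0.576 -0.1    0.021]
flared_vase scene 0.87 [303.7, 157.1] 1430.0
flared_vase top 0.96 [244.8, 228.7] 913.0
   both [0.5732 0.0641 0.0238] 0.118
   single z fixed [0.567 0.066 0.017]
   single z fixed [ 0.58   0.066 -0.007]
shouldered_jar scene 0.93 [256.2, 141.1] 1153.0
shouldered_jar top 0.62 [289.9, 269.5] 659.0
   both [ 0.495  -0.0191  0.0273] 0.134
   single z fixed [ 0.484 -0.017  0.013]
   single z fixed [ 0.495 -0.02   0.03 ]
cup scene none
cup top none
[('scene', array([267., 187.])), ('top', array([286., 239.]))]
   both [ 0.575 -0.018  0.03 ] 0.0
banding_wheel scene 0.86 [389.8, 141.5] 3958.0
banding_wheel top 0.9 [145.5, 267.6] 5299.0
   both [ 0.516   0.294  -0.0043] 0.131
   single z fixed [ 0.517  0.293 -0.002]
   single z fixed [ 0.518  0.298 -0.019]
0.83 [array([ 0.319, -0.215,  0.02 ]), array([ 0.67 , -0.246,  0.02 ]), array([ 0.664, -0.375,  0.02 ]), array([ 0.313, -0.335,  0.02 ])] [ 0.4858 -0.2921  0.02  ]
[ 0.5313 -0.2914  0.02  ]
bat_left [array([0.584, 0.059, 0.034])]
bat_right [array([ 0.574, -0.103,  0.013])]
bat_front [array([ 0.496, -0.016,  0.019])]
```

```bash
cat > go.py <<'E'
import sys
from h import *
# usage: go.py x y z [..] : shift rows in tool axes (units 0.5 m) and turn (units 90 deg) to point down, tool x=-X
s=observe(); T=R.from_rotvec(s["tcp_rot"]); G=R.from_matrix(np.diag([-1.,1,-1]))
print("t",round(s["clock"],2),"tcp",np.round(s["ee_pos"],4),"w",round(s["gripper_width"],4),"f",round(s["grasp_force"],1),np.round(s["wrist_force"],1))
a=np.array(sys.argv[1:],float).reshape(-1,3)
for X in a: print(X,np.round(T.inv().apply(X-s["ee_pos"])/.5,4),np.round((T.inv()*G).as_rotvec()/(np.pi/2),4))
E
python3 go.py .576 -.1 .24
```

```text
t 2.05 tcp [0.1688 0.6277 0.2267] w 0.0925 f 0.0 [ 1.4  0.3 -0.5]
[ 0.576 -0.1    0.24 ] [-1.1644 -1.1939 -0.0266] [ 0.     -0.     -0.1673]
```

```bash
python3 -m jog '[-0.2,-0.2,-0.026,0,0,-0.1,91, -0.29,-0.3,-0.026,0,0,-0.1673,91, -0.29,-0.3,-0.026,0,0,-0.1673,91, -0.29,-0.3,-0.026,0,0,-0.1673,91, -0.29,-0.3,-0.026,0,0,-0.1673,91]'; python3 go.py .576 -.1 .24
```

```text
clock: 2.47
ee_pos: [0.2701, 0.4441, 0.2397]
tcp_rot: [-0.001, 3.142, 0.0]
wrist_force: [1.1, -1.1, 0.0]
gripper_width: 0.0911
grasp_force: 0.0
t 2.47 tcp [0.2701 0.4441 0.2397] w 0.0911 f 0.0 [ 1.1 -1.1  0. ]
[ 0.576 -0.1    0.24 ] [-6.1130e-01 -1.0883e+00 -6.0000e-04] [0.0001 0.0001 0.0003]
```

```bash
J='python3 -m jog'; 
python3 -m jog '[-0.15,-0.3,-0.07,0,0,0,91, -0.15,-0.3,-0.07,0,0,0,91, -0.15,-0.3,-0.07,0,0,0,91, -0.15,-0.3,-0.07,0,0,0,91, -0.15,-0.3,-0.07,0,0,0,91]' >/dev/null
python3 -m jog '[-0.15,-0.3,-0.07,0,0,0,91, -0.15,-0.3,-0.07,0,0,0,91, -0.15,-0.3,-0.07,0,0,0,91, -0.15,-0.3,-0.07,0,0,0,91, -0.15,-0.3,-0.07,0,0,0,91]' >/dev/null
python3 -m jog '[-0.15,-0.3,-0.07,0,0,0,91, -0.15,-0.3,-0.07,0,0,0,91, -0.15,-0.3,-0.07,0,0,0,91, -0.15,-0.3,-0.07,0,0,0,91, -0.15,-0.3,-0.07,0,0,0,91]'
python3 - <<'E'
from fit import *
c=get_calibration("wrist");im=grab_frame("wrist");cv2.imwrite("pics/w1.png",im[:,:,::-1])
print(np.round(c["position"],3))
X0={"beaker":(.576,-.1,.026),"flared_vase":(.573,.064,.026),"shouldered_jar":(.495,-.019,.026),"cup":(.575,-.018,.026)}
for l,x in X0.items():
    t=proj(c,np.array(x)+[0,0,.05])
    for r in silhouettes(l,"wrist")[:3]:
        g=np.array(r["region"],float); print(l,round(r["confidence"],2),np.round(r["centre"]),np.round(t),g.sum())
        if np.hypot(*(np.array(r["centre"])-t))<60:
            X,f=fit(P[l],[(c,g)],x);print("  free",np.round(X,4),round(f,3))
E
python3 go.py .576 -.1 .24
```

```text
clock: 3.72
ee_pos: [0.4976, -0.0121, 0.3462]
tcp_rot: [0.015, 3.137, -0.006]
wrist_force: [-0.7, -0.2, -1.0]
gripper_width: 0.0913
grasp_force: 0.0
[ 0.419 -0.01   0.503]
beaker 0.71 [219. 242.] [221. 232.] 2670.0
  free [ 0.5732 -0.0995  0.0251] 0.074
flared_vase 0.95 [348. 239.] [343. 229.] 3475.0
  free [0.5735 0.0645 0.0187] 0.096
flared_vase 0.64 [215. 240.] [343. 229.] 2476.0
shouldered_jar 0.67 [280. 180.] [280. 172.] 2278.0
  free [ 0.4938 -0.0198  0.0301] 0.03
cup 0.74 [282. 228.] [281. 231.] 1355.0
  free [ 0.5773 -0.0159  0.017 ] 0.03
cup 0.66 [247. 296.] [281. 231.] 245.0
cup 0.55 [212. 342.] [281. 231.] 1099.0
t 3.97 tcp [ 0.4939 -0.0022  0.3442] w 0.0909 f 0.0 [-1.  -0.2  0.6]
[ 0.576 -0.1    0.24 ] [-0.1639 -0.196   0.2081] [ 0.0005 -0.0006  0.0015]
```

View pics/w1.png

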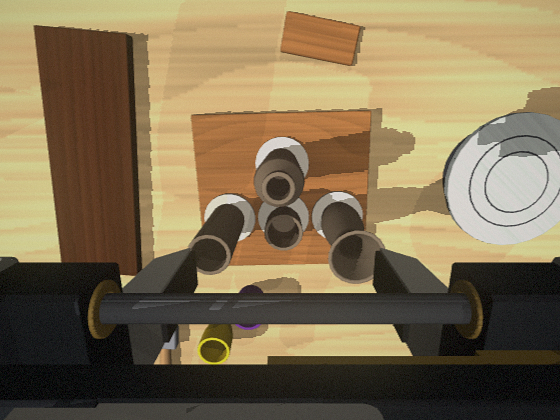

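The wrist picture confirms the layout: jar (280,180), beaker (215,245), vase (350,250) and cup (282,228). All three views agree within about 3 mm. Next I'll fetch the beaker.

```bash
python3 -m jog '[-0.05,-0.06,0.06,0,0,0,91, -0.1,-0.12,0.12,0,0,0,91, -0.162,-0.1946,0.2,0,0,0,91, -0.162,-0.1946,0.2,0,0,0,91, -0.162,-0.1946,0.2,0,0,0,91]'
python3 go.py .575 -.0995 .107
```

```text
clock: 4.38
ee_pos: [0.5743, -0.1045, 0.2384]
tcp_rot: [-0.004, -3.133, 0.002]
wrist_force: [-1.2, -1.0, -0.6]
gripper_width: 0.0909
grasp_force: 0.0
t 4.38 tcp [ 0.5743 -0.1045  0.2384] w 0.0909 f 0.0 [-1.2 -1.  -0.6]
[ 0.575  -0.0995  0.107 ] [-0.0036  0.0103  0.2628] [-0.0008 -0.0052 -0.0017]
```

```bash
python3 -m jog '[0,0,0.07,0,0,0,91, 0,0,0.14,0,0,0,91, 0,0,0.2,0,0,0,91, 0,0,0.2,0,0,0,91, 0,0,0.2,0,0,0,91]'
python3 go.py .575 -.0995 .107
```

```text
clock: 4.8
ee_pos: [0.5741, -0.0991, 0.1438]
tcp_rot: [0.004, -3.138, -0.002]
wrist_force: [-0.4, -0.8, 0.4]
gripper_width: 0.0908
grasp_force: 0.0
t 4.8 tcp [ 0.5741 -0.0991  0.1438] w 0.0908 f 0.0 [-0.4 -0.8  0.4]
[ 0.575  -0.0995  0.107 ] [-0.0021 -0.0009  0.0735] [ 0.0009 -0.0025  0.0016]
```

```bash
python3 -m jog '[-0.002,0,0.04,0,0,0,91, -0.002,0,0.073,0,0,0,91, -0.002,0,0.073,0,0,0,91, -0.002,0,0.073,0,0,0,70, -0.002,0,0.073,0,0,0,60]'
python3 -m jog '[0,0,0,0,0,0,50, 0,0,0,0,0,0,40, 0,0,0,0,0,0,30, 0,0,0,0,0,0,30, 0,0,0,0,0,0,30]'
python3 go.py .575 -.0995 .107
```

```text
clock: 5.22
ee_pos: [0.5782, -0.1011, 0.1107]
tcp_rot: [-0.001, 3.138, -0.0]
wrist_force: [0.0, 0.3, 0.5]
gripper_width: 0.0821
grasp_force: 0.0
clock: 5.63
ee_pos: [0.5767, -0.1011, 0.1085]
tcp_rot: [-0.0, 3.141, 0.001]
wrist_force: [-0.5, 0.8, 1.5]
gripper_width: 0.0497
grasp_force: 29.9
t 5.63 tcp [ 0.5767 -0.1011  0.1085] w 0.0497 f 29.9 [-0.5  0.8  1.5]
[ 0.575  -0.0995  0.107 ] [0.0035 0.0033 0.0029] [0.0003 0.0002 0.0001]
```

```bash
python3 -m jog '[0,0,-0.03,0,0,0,30, 0,0,-0.07,0,0,0,30, 0,0,-0.11,0,0,0,30, 0,0,-0.14,0,0,0,30, 0,0,-0.14,0,0,0,30]'
python3 - <<'E'
from h import *
c=get_calibration("top")
for q in [(387,197),(438,200),(436,356),(381,354)]: print(np.round(atz(c,q,.02),3),np.round(atz(c,q,0),3))
c=get_calibration("wrist")
grab_frame("top")
g=np.array(silhouettes("side_board","top")[0]["region"],np.uint8)
cn=max(cv2.findContours(g,0,1)[0],key=cv2.contourArea)
p=cv2.approxPolyDP(cn,6,True)[:,0];print([(q.tolist(),np.round(atz(get_calibration("top"),q,.02),3)) for q in p])
E
python3 go.py .488 -.291 .165
```

```text
clock: 6.05
ee_pos: [0.5783, -0.1019, 0.1809]
tcp_rot: [0.0, 3.137, -0.001]
wrist_force: [0.6, 0.1, -3.4]
gripper_width: 0.0498
grasp_force: 29.9
[ 0.669 -0.253  0.02 ] [ 0.675 -0.256  0.   ]
[ 0.66  -0.369  0.02 ] [ 0.665 -0.375  0.   ]
[ 0.314 -0.335  0.02 ] [ 0.313 -0.341  0.   ]
[ 0.321 -0.217  0.02 ] [ 0.32  -0.221  0.   ]
[([389, 197], array([ 0.669, -0.257,  0.02 ])), ([390, 352], array([ 0.324, -0.237,  0.02 ])), ([434, 357], array([ 0.312, -0.331,  0.02 ])), ([438, 202], array([ 0.655, -0.369,  0.02 ]))]
t 6.15 tcp [ 0.5763 -0.1015  0.1777] w 0.0498 f 29.9 [-0.7 -0.2 -3.6]
[ 0.488 -0.291  0.165] [ 0.1765 -0.3791  0.0254] [ 0.     -0.0001  0.    ]
```

```bash
python3 -m jog '[0.02,-0.04,0,0,0,0,30, 0.05,-0.1,0,0,0,0,30, 0.08,-0.17,0,0,0,0,30, 0.11,-0.24,0,0,0,0,30, 0.14,-0.31,0,0,0,0,30]'
python3 -m jog '[0.018,-0.043,0,0,0,0,30, 0.0306,-0.075,0,0,0,0,30, 0.0306,-0.075,0,0,0,0,30, 0.0306,-0.075,0.03,0,0,0,30, 0.0306,-0.075,0.06,0,0,0,30]'
python3 go.py .491 -.294 .1035
```

```text
clock: 6.57
ee_pos: [0.5044, -0.2571, 0.176]
tcp_rot: [0.001, -3.138, -0.002]
wrist_force: [0.6, -0.1, -4.3]
gripper_width: 0.0502
grasp_force: 29.9
clock: 6.98
ee_pos: [0.491, -0.2937, 0.1469]
tcp_rot: [-0.001, -3.141, -0.001]
wrist_force: [1.0, 0.8, -3.6]
gripper_width: 0.0498
grasp_force: 29.9
t 6.98 tcp [ 0.491  -0.2937  0.1469] w 0.0498 f 29.9 [ 1.   0.8 -3.6]
[ 0.491  -0.294   0.1035] [ 0.0001 -0.0007  0.0868] [ 0.0004 -0.0002 -0.0005]
```

```bash
python3 -m jog '[0,0,0.03,0,0,0,30, 0,0,0.06,0,0,0,30, 0,0,0.075,0,0,0,30, 0,0,0.075,0,0,0,30, 0,0,0.075,0,0,0,30]'
python3 go.py .491 -.294 .1025;python3 go.py .491 -.294 .1025
```

```text
clock: 7.4
ee_pos: [0.4907, -0.2931, 0.1096]
tcp_rot: [0.001, -3.139, -0.002]
wrist_force: [0.2, -0.7, -2.1]
gripper_width: 0.0498
grasp_force: 29.9
t 7.4 tcp [ 0.4907 -0.2931  0.1096] w 0.0498 f 29.9 [ 0.2 -0.7 -2.1]
[ 0.491  -0.294   0.1025] [-0.0006 -0.0017  0.0143] [ 0.0008 -0.0013  0.0004]
t 7.4 tcp [ 0.4907 -0.2931  0.1096] w 0.0498 f 29.9 [ 0.2 -0.7 -2.1]
[ 0.491  -0.294   0.1025] [-0.0006 -0.0017  0.0143] [ 0.0008 -0.0013  0.0004]
```

```bash
python3 -m jog '[0,0,0.006,0,0,0,30, 0,0,0.012,0,0,0,30, 0,0,0.012,0,0,0,30, 0,0,0.012,0,0,0,30]'
python3 -m jog '[0,0,0.002,0,0,0,30, 0,0,0.002,0,0,0,30, 0,0,0.002,0,0,0,30]'

```

```text
clock: 7.73
ee_pos: [0.4914, -0.294, 0.105]
tcp_rot: [-0.0, 3.141, -0.0]
wrist_force: [0.1, -0.0, -3.5]
gripper_width: 0.0499
grasp_force: 29.9
clock: 7.98
ee_pos: [0.4913, -0.294, 0.1038]
tcp_rot: [0.0, 3.141, -0.0]
wrist_force: [-0.0, -0.1, -3.5]
gripper_width: 0.05
grasp_force: 29.9
```

Still hanging (−3.5 N), so I'll lower in small steps until the force changes.

```bash
python3 -m jog '[0,0,0.002,0,0,0,30, 0,0,0.002,0,0,0,30, 0,0,0.002,0,0,0,30]' | sed -n '2p;4p'
python3 -m jog '[0,0,0.002,0,0,0,30, 0,0,0.002,0,0,0,30, 0,0,0.002,0,0,0,30]'| sed -n '2p;4p'

```

```text
ee_pos: [0.4912, -0.2939, 0.1026]
wrist_force: [0.2, -0.8, -4.1]
ee_pos: [0.4916, -0.294, 0.1024]
wrist_force: [-1.1, 1.7, 5.0]
```

```bash
python3 -m jog '[0,0,0,0,0,0,60, 0,0,0,0,0,0,75, 0,0,0,0,0,0,91, 0,0,0,0,0,0,91, 0,0,0,0,0,0,91]' | tail -4
python3 -m jog '[0,0,-0.05,0,0,0,91, 0,0,-0.12,0,0,0,91, 0,0,-0.2,0,0,0,91, 0,0,-0.27,0,0,0,91, 0,0,-0.27,0,0,0,91]'
python3 go.py .4945 -.0195 .24
```

```text
tcp_rot: [0.0, 3.142, -0.0]
wrist_force: [-0.0, 0.4, 0.2]
gripper_width: 0.0783
grasp_force: 0.0
clock: 9.32
ee_pos: [0.4953, -0.2966, 0.2447]
tcp_rot: [0.001, 3.13, -0.01]
wrist_force: [0.7, -1.8, -0.3]
gripper_width: 0.0909
grasp_force: 0.0
t 9.32 tcp [ 0.4953 -0.2966  0.2447] w 0.0909 f 0.0 [ 0.7 -1.8 -0.3]
[ 0.4945 -0.0195  0.24  ] [0.0019 0.5543 0.0059] [-0.0039  0.0074 -0.0002]
```

```bash
python3 -m jog '[0,0.05,0,0,0,0,91, 0,0.12,0,0,0,0,91, 0,0.2,0,0,0,0,91, 0,0.28,0,0,0,0,91, 0,0.36,0,0,0,0,91]' | tail -1
python3 -m jog '[-0.006,0.08,0,0,0,0,91, -0.006,0.15,0,0,0,0,91, -0.006,0.189,0,0,0,0,91, -0.006,0.189,0,0,0,0,91, -0.006,0.189,0,0,0,0,91]'| tail -1
python3 -m jog '[0,0,0.02,0,0,0,91, 0,0,0.06,0,0,0,91, 0,0,0.09,0,0,0,91, 0,0,0.09,0,0,0,91, 0,0,0.09,0,0,0,91]'| tail -1
python3 go.py .4945 -.0195 .115
```

```text
grasp_force: 0.0
grasp_force: 0.0
grasp_force: 0.0
t 10.57 tcp [ 0.4933 -0.0212  0.1905] w 0.0911 f 0.0 [0.3 0.3 0.4]
[ 0.4945 -0.0195  0.115 ] [-0.0029  0.0035  0.151 ] [-0.0003 -0.0018 -0.0017]
```

```bash
python3 -m jog '[0,0.003,0.05,0,0,0,91, 0,0.003,0.1,0,0,0,91, 0,0.003,0.14,0,0,0,91, 0,0.003,0.15,0,0,0,91, 0,0.003,0.15,0,0,0,91]' | sed -n '2p;4p'
python3 -m jog '[0,0,0,0,0,0,75, 0,0,0,0,0,0,60, 0,0,0,0,0,0,50, 0,0,0,0,0,0,40, 0,0,0,0,0,0,30]'
python3 -m jog '[0,0,0,0,0,0,30, 0,0,0,0,0,0,30]'
```

```text
ee_pos: [0.4936, -0.0187, 0.116]
wrist_force: [-0.2, -0.2, 0.9]
clock: 11.4
ee_pos: [0.4948, -0.018, 0.1175]
tcp_rot: [-0.0, 3.14, 0.0]
wrist_force: [0.6, 0.2, 0.0]
gripper_width: 0.0624
grasp_force: 0.0
clock: 11.57
ee_pos: [0.4946, -0.0182, 0.1172]
tcp_rot: [0.0, 3.141, -0.0]
wrist_force: [-0.7, -1.5, 2.0]
gripper_width: 0.054
grasp_force: 30.0
```

```bash
python3 -m jog '[0,0,0,0,0,0,30, 0,0,-0.03,0,0,0,30, 0,0,-0.07,0,0,0,30, 0,0,-0.11,0,0,0,30, 0,0,-0.14,0,0,0,30]' | sed -n '2p;4,6p'
python3 -m jog '[0.02,-0.04,0,0,0,0,30, 0.05,-0.1,0,0,0,0,30, 0.08,-0.17,0,0,0,0,30, 0.11,-0.24,0,0,0,0,30, 0.14,-0.31,0,0,0,0,30]'| sed -n '2p;4p'
python3 -m jog '[0.03,-0.07,0,0,0,0,30, 0.06,-0.14,0,0,0,0,30, 0.08,-0.19,0,0,0,0,30, 0.087,-0.22,0,0,0,0,30, 0.087,-0.22,0,0,0,0,30]'| sed -n '2p;4p'
python3 -m jog '[0,0,0.02,0,0,0,30, 0,0,0.06,0,0,0,30, 0,0,0.1,0,0,0,30, 0,0,0.13,0,0,0,30, 0,0,0.13,0,0,0,30]'
python3 go.py .381 -.283 .111
```

```text
ee_pos: [0.4936, -0.0178, 0.1871]
wrist_force: [0.8, 0.4, -3.9]
gripper_width: 0.0537
grasp_force: 30.0
ee_pos: [0.4225, -0.1737, 0.1859]
wrist_force: [1.0, -0.9, -4.0]
ee_pos: [0.3781, -0.2868, 0.186]
wrist_force: [0.0, 0.2, -4.1]
clock: 13.23
ee_pos: [0.3785, -0.2793, 0.1177]
tcp_rot: [0.004, -3.135, -0.008]
wrist_force: [-0.9, 0.3, -4.1]
gripper_width: 0.0542
grasp_force: 30.0
t 13.23 tcp [ 0.3785 -0.2793  0.1177] w 0.0542 f 30.0 [-0.9  0.3 -4.1]
[ 0.381 -0.283  0.111] [-0.005  -0.0075  0.0134] [ 0.0031 -0.0041  0.0016]
```

```bash
python3 -m jog '[0,0,0.003,0,0,0,30, 0,0,0.006,0,0,0,30, 0,0,0.009,0,0,0,30, 0,0,0.009,0,0,0,30]' | sed -n '2p;4p'
python3 -m jog '[0,0,0.002,0,0,0,30, 0,0,0.002,0,0,0,30, 0,0,0.002,0,0,0,30]' | sed -n '2p;4p'

```

```text
ee_pos: [0.3814, -0.283, 0.1177]
wrist_force: [0.2, 0.1, -3.0]
ee_pos: [0.3809, -0.2831, 0.1165]
wrist_force: [0.3, 0.2, -4.0]
```

```bash
python3 -m jog '[0,0,0.003,0,0,0,30, 0,0,0.006,0,0,0,30, 0,0,0.008,0,0,0,30, 0,0,0.008,0,0,0,30]' | sed -n '2p;4p'
python3 -m jog '[0,0,0.002,0,0,0,30, 0,0,0.002,0,0,0,30, 0,0,0.002,0,0,0,30]' | sed -n '2p;4p'

```

```text
ee_pos: [0.3805, -0.2828, 0.1119]
wrist_force: [-0.5, 0.0, -4.1]
ee_pos: [0.3808, -0.283, 0.1112]
wrist_force: [0.1, -0.1, -3.7]
```

```bash
python3 -m jog '[0,0,0.002,0,0,0,30, 0,0,0.002,0,0,0,30, 0,0,0.002,0,0,0,30]' | sed -n '2p;4p'

```

```text
ee_pos: [0.3813, -0.2832, 0.1111]
wrist_force: [-1.0, 1.0, 6.0]
```

```bash
python3 -m jog '[0,0,0,0,0,0,60, 0,0,0,0,0,0,75, 0,0,0,0,0,0,91, 0,0,0,0,0,0,91, 0,0,0,0,0,0,91]' | tail -3
python3 -m jog '[0,0,-0.05,0,0,0,91, 0,0,-0.12,0,0,0,91, 0,0,-0.2,0,0,0,91, 0,0,-0.27,0,0,0,91, 0,0,-0.27,0,0,0,91]'| tail -2
python3 -m jog '[-0.03,0.05,0,0,0,0,91, -0.06,0.11,0,0,0,0,91, -0.1,0.18,0,0,0,0,91, -0.14,0.25,0,0,0,0,91, -0.18,0.32,0,0,0,0,91]' | tail -1
python3 -m jog '[-0.04,0.07,0,0,0,0,91, -0.08,0.14,0,0,0,0,91, -0.12,0.21,0,0,0,0,91, -0.16,0.28,0,0,0,0,91, -0.19,0.34,0,0,0,0,91]'| tail -1
python3 -m jog '[-0.014,0.034,0,0,0,0,91, -0.014,0.034,0,0,0,0,91, -0.014,0.034,0.03,0,0,0,91, -0.014,0.034,0.06,0,0,0,91, -0.014,0.034,0.06,0,0,0,91]'| tail -1
python3 go.py .573 .064 .111
python3 - <<'E'
from fit import *
c=get_calibration("top");cv2.imwrite("pics/t2.png",grab_frame("top")[150:400,180:480,::-1])
E
```

```text
wrist_force: [0.0, -0.5, 0.1]
gripper_width: 0.0821
grasp_force: 0.0
gripper_width: 0.0911
grasp_force: 0.0
grasp_force: 0.0
grasp_force: 0.0
grasp_force: 0.0
t 16.73 tcp [0.5705 0.0629 0.2121] w 0.0913 f 0.0 [-1.2 -0.7 -0.5]
[0.573 0.064 0.111] [-0.0062  0.0025  0.2021] [-0.0008 -0.0035 -0.0004]
```

View pics/t2.png

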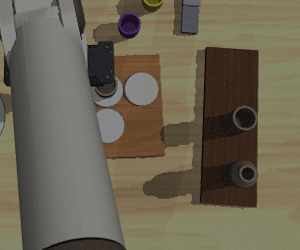

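The beaker and jar both stand on the plank (crop 245,117 and 243,174). Next is the vase.

```bash
python3 -m jog '[0,0,0.04,0,0,0,91, 0,0,0.1,0,0,0,91, 0,0,0.15,0,0,0,91, 0,0,0.18,0,0,0,91, 0,0,0.18,0,0,0,91]' | sed -n '2p;4p'
python3 -m jog '[0,0,0.01,0,0,0,91, 0,0,0.014,0,0,0,91, 0,0,0.014,0,0,0,91]' | sed -n '2p;4p'
python3 go.py .573 .064 .111
```

```text
ee_pos: [0.5704, 0.0629, 0.1225]
wrist_force: [-0.1, -0.9, -0.7]
ee_pos: [0.5736, 0.0639, 0.1193]
wrist_force: [0.0, 0.6, -0.1]
t 17.45 tcp [0.5736 0.0639 0.1193] w 0.0912 f 0.0 [ 0.   0.6 -0.1]
[0.573 0.064 0.111] [0.0013 0.0001 0.0166] [ 0.0001  0.0012 -0.0002]
```

```bash
python3 -m jog '[0,0,0.008,0,0,0,91, 0,0,0.015,0,0,0,91, 0,0,0.015,0,0,0,91, 0,0,0.015,0,0,0,75, 0,0,0.015,0,0,0,60]' | sed -n '2p;4,6p'
python3 -m jog '[0,0,0,0,0,0,50, 0,0,0,0,0,0,40, 0,0,0,0,0,0,30, 0,0,0,0,0,0,25, 0,0,0,0,0,0,20]'| sed -n '2p;4,6p'
python3 -m jog '[0,0,0,0,0,0,20, 0,0,0,0,0,0,20, 0,0,0,0,0,0,20]'| sed -n '2p;4,6p'
```

```text
ee_pos: [0.5728, 0.0641, 0.1108]
wrist_force: [0.3, 0.7, 0.6]
gripper_width: 0.0814
grasp_force: 0.0
ee_pos: [0.5728, 0.0639, 0.1107]
wrist_force: [-0.2, 0.6, -0.4]
gripper_width: 0.0565
grasp_force: 30.0
ee_pos: [0.5728, 0.0639, 0.1107]
wrist_force: [0.5, -0.7, 0.2]
gripper_width: 0.0562
grasp_force: 30.0
```

Width 56 mm instead of the ~40 mm waist. I'll look before lifting.

```bash
python3 - <<'E'
from h import *
a=grab_frame("wrist")[:,:,::-1]; c=get_calibration("scene")
f=grab_frame("scene")[:,:,::-1]; p=proj(c,[.573,.064,.1]).astype(int)
b=cv2.resize(f[p[1]-50:p[1]+50,p[0]-65:p[0]+65],(520,400),interpolation=cv2.INTER_CUBIC)
cv2.imwrite("pics/v.png",np.hstack([cv2.resize(a,(280,210)),b[:210,:500]])) if 0 else cv2.imwrite("pics/v.png",b)
cv2.imwrite("pics/vw.png",a)
E
```

```text
(no output)
```

View pics/v.png

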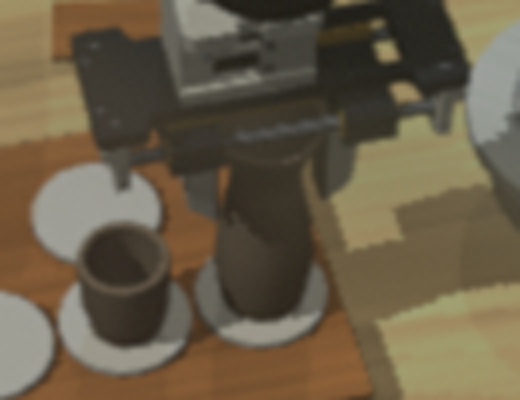

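View pics/vw.png

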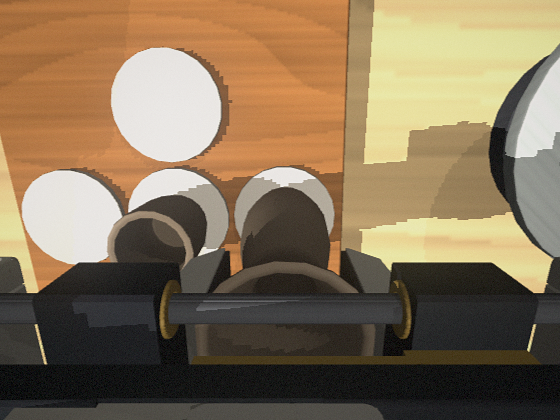

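It's upright, and the fingers' upper part holds the flare below the rim. It has not slipped under the full 30 N, so I'll lift gently and watch.

```bash
python3 -m jog '[0,0,-0.006,0,0,0,20, 0,0,-0.014,0,0,0,20, 0,0,-0.02,0,0,0,20, 0,0,-0.02,0,0,0,20, 0,0,-0.02,0,0,0,20]'| sed -n '2p;4,6p'
python3 - <<'E'
from h import *
c=get_calibration("scene");f=grab_frame("scene")[:,:,::-1]; p=proj(c,[.573,.064,.1]).astype(int)
cv2.imwrite("pics/v2.png",cv2.resize(f[p[1]-50:p[1]+50,p[0]-65:p[0]+65],(520,400),interpolation=cv2.INTER_CUBIC))
E
```

```text
ee_pos: [0.5729, 0.0641, 0.1209]
wrist_force: [0.3, 0.3, -2.0]
gripper_width: 0.0562
grasp_force: 30.0
```

View pics/v2.png

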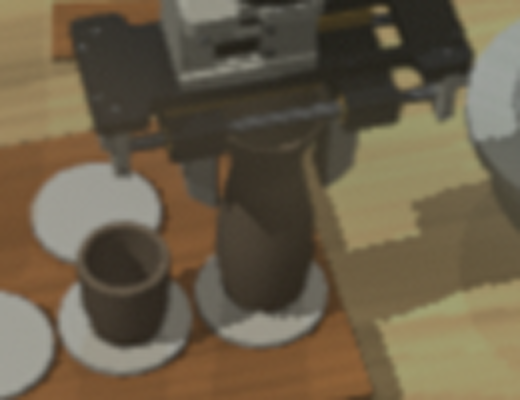

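The vase is off the disc and upright.

```bash
python3 -m jog '[0,0,-0.03,0,0,0,20, 0,0,-0.07,0,0,0,20, 0,0,-0.12,0,0,0,20, 0,0,-0.16,0,0,0,20, 0,0,-0.178,0,0,0,20]'| sed -n '2p;4,6p'
python3 -m jog '[-0.003,-0.03,0,0,0,0,20, -0.006,-0.07,0,0,0,0,20, -0.01,-0.12,0,0,0,0,20, -0.014,-0.18,0,0,0,0,20, -0.018,-0.24,0,0,0,0,20]'| sed -n '2p;4,6p'
python3 -m jog '[-0.004,-0.06,0,0,0,0,20, -0.008,-0.12,0,0,0,0,20, -0.012,-0.18,0,0,0,0,20, -0.016,-0.24,0,0,0,0,20, -0.02,-0.3,0,0,0,0,20]'| sed -n '2p;4,6p'
python3 -m jog '[-0.004,-0.06,0,0,0,0,20, -0.008,-0.11,0,0,0,0,20, -0.012,-0.15,0,0,0,0,20, -0.016,-0.18,0,0,0,0,20, -0.018,-0.198,0,0,0,0,20]'| sed -n '2p;4,6p'
python3 -m jog '[0,0,0,0,0,0,20, 0,0,0.03,0,0,0,20, 0,0,0.07,0,0,0,20, 0,0,0.11,0,0,0,20, 0,0,0.15,0,0,0,20]'| sed -n '2p;4,6p'
python3 go.py .601 -.305 .1047
```

```text
ee_pos: [0.5742, 0.0643, 0.2125]
wrist_force: [0.3, -0.2, -2.5]
gripper_width: 0.0561
grasp_force: 30.0
ee_pos: [0.5812, -0.0565, 0.2088]
wrist_force: [-0.4, -0.1, -3.1]
gripper_width: 0.0564
grasp_force: 30.0
ee_pos: [0.5911, -0.2072, 0.2086]
wrist_force: [0.9, 0.8, -3.0]
gripper_width: 0.0562
grasp_force: 30.0
ee_pos: [0.5999, -0.3074, 0.2086]
wrist_force: [0.6, 0.0, -2.3]
gripper_width: 0.0565
grasp_force: 30.0
ee_pos: [0.6014, -0.3022, 0.134]
wrist_force: [0.4, -0.2, -2.8]
gripper_width: 0.0566
grasp_force: 30.0
t 21.18 tcp [ 0.6014 -0.3022  0.134 ] w 0.0566 f 30.0 [ 0.4 -0.2 -2.8]
[ 0.601  -0.305   0.1047] [ 0.0009 -0.0057  0.0585] [0.001  0.0003 0.0017]
```

```bash
python3 -m jog '[0,0,0.015,0,0,0,20, 0,0,0.03,0,0,0,20, 0,0,0.045,0,0,0,20, 0,0,0.045,0,0,0,20, 0,0,0.045,0,0,0,20]'| sed -n '2p;4p'
python3 -m jog '[0,0,0.003,0,0,0,20, 0,0,0.003,0,0,0,20, 0,0,0.003,0,0,0,20]'| sed -n '2p;4p'
```

```text
ee_pos: [0.6012, -0.3048, 0.1126]
wrist_force: [-0.2, 0.5, -3.2]
ee_pos: [0.6012, -0.3053, 0.1114]
wrist_force: [0.1, 0.1, -2.9]
```

```bash
python3 -m jog '[0,0,0.004,0,0,0,20, 0,0,0.008,0,0,0,20, 0,0,0.008,0,0,0,20, 0,0,0.008,0,0,0,20]'| sed -n '2p;4p'
python3 -m jog '[0,0,0.002,0,0,0,20, 0,0,0.002,0,0,0,20, 0,0,0.002,0,0,0,20]'| sed -n '2p;4p'
```

```text
ee_pos: [0.6005, -0.3049, 0.1064]
wrist_force: [0.2, 1.0, -2.5]
ee_pos: [0.6007, -0.305, 0.1056]
wrist_force: [0.3, 0.5, -2.9]
```

```bash
python3 -m jog '[0,0,0.002,0,0,0,20, 0,0,0.002,0,0,0,20, 0,0,0.002,0,0,0,20]'| sed -n '2p;4p'
```

```text
ee_pos: [0.6009, -0.3051, 0.1049]
wrist_force: [-0.6, 0.7, -1.0]
```

```bash
python3 -m jog '[0,0,0.001,0,0,0,20, 0,0,0.001,0,0,0,20, 0,0,0.001,0,0,0,60, 0,0,0.001,0,0,0,75, 0,0,0.001,0,0,0,91]'| sed -n '2p;4,6p'
python3 -m jog '[0,0,0,0,0,0,91, 0,0,0,0,0,0,91, 0,0,0,0,0,0,91, 0,0,-0.03,0,0,0,91, 0,0,-0.08,0,0,0,91]'| sed -n '2p;4,6p'
python3 -m jog '[0,0,-0.06,0,0,0,91, 0,0,-0.13,0,0,0,91, 0,0,-0.19,0,0,0,91, 0,0,-0.19,0,0,0,91]'| sed -n '2p;4,6p'
python3 - <<'E'
from fit import *
C={n:get_calibration(n) for n in("scene","top")}
F={n:grab_frame(n) for n in C}
cv2.imwrite("pics/s3.png",F["scene"][:,:,::-1])
for l,x in {"cup":(.576,-.017,.026),"banding_wheel":(.516,.294,0)}.items():
    regs=[]
    for n in C:
        t=proj(C[n],np.array(x)+[0,0,.035])
        g=sorted(silhouettes(l,n),key=lambda r:np.hypot(*(np.array(r["centre"])-t)))
        if g and np.hypot(*(np.array(g[0]["centre"])-t))<30: regs.append((C[n],np.array(g[0]["region"],float)))
        print(l,n,[(np.round(r["centre"]),round(r["confidence"],2)) for r in g],np.round(t))
    if regs: print(np.round(fit(P[l],regs,x)[0],4))
E
python3 go.py .576 -.017 .24
```

```text
ee_pos: [0.6009, -0.305, 0.1042]
wrist_force: [-0.7, 0.1, -0.2]
gripper_width: 0.0692
grasp_force: 0.0
ee_pos: [0.5983, -0.3038, 0.141]
wrist_force: [-0.5, -0.3, -0.7]
gripper_width: 0.0907
grasp_force: 0.0
ee_pos: [0.6045, -0.3069, 0.2472]
wrist_force: [1.2, -1.0, 1.2]
gripper_width: 0.091
grasp_force: 0.0
cup scene [(array([273., 179.]), 0.75), (array([255., 245.]), 0.85), (array([236., 275.]), 0.78)] [267. 179.]
cup top [(array([284., 236.]), 0.58), (array([311., 177.]), 0.73), (array([336., 148.]), 0.84), (array([399., 284.]), 0.34)] [286. 236.]
[ 0.5759 -0.0163  0.0242]
banding_wheel scene [(array([389., 141.]), 0.81)] [390. 143.]
banding_wheel top [(array([146., 268.]), 0.73)] [146. 268.]
[ 0.5165  0.2931 -0.0043]
t 24.15 tcp [ 0.5997 -0.3045  0.2372] w 0.091 f 0.0 [ 0.  -0.5 -0.6]
[ 0.576 -0.017  0.24 ] [ 0.0475  0.5749 -0.0047] [ 0.0009 -0.0019  0.    ]
```

View pics/s3.png

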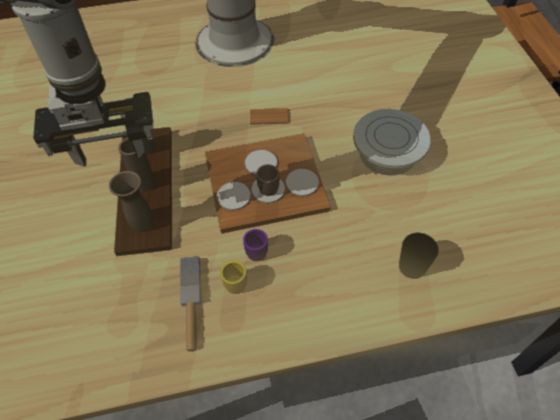

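All three stand on the plank (130,150; 140,205). The cup is alone at (267,180). Now the cup.

```bash
python3 -m jog '[0.004,0.05,0,0,0,0,91, 0.01,0.12,0,0,0,0,91, 0.016,0.2,0,0,0,0,91, 0.023,0.28,0,0,0,0,91, 0.03,0.36,0,0,0,0,91]'| tail -1
python3 -m jog '[0.006,0.08,0,0,0,0,91, 0.012,0.15,0,0,0,0,91, 0.018,0.216,0.03,0,0,0,91, 0.018,0.216,0.1,0,0,0,91, 0.018,0.216,0.15,0,0,0,91]'| tail -1
python3 -m jog '[0,0,0,0,0,0,91, 0,0,0,0,0,0,91]'
python3 go.py .576 -.0165 .042
```

```text
grasp_force: 0.0
grasp_force: 0.0
clock: 25.15
ee_pos: [0.5748, -0.0171, 0.1621]
tcp_rot: [-0.0, -3.136, 0.0]
wrist_force: [0.9, -0.2, 0.8]
gripper_width: 0.0913
grasp_force: 0.0
t 25.15 tcp [ 0.5748 -0.0171  0.1621] w 0.0913 f 0.0 [ 0.9 -0.2  0.8]
[ 0.576  -0.0165  0.042 ] [-0.0036  0.0013  0.2402] [-0.0001 -0.0034 -0.    ]
```

```bash
python3 -m jog '[-0.001,0.001,0.06,0,0,0,91, -0.001,0.001,0.12,0,0,0,91, -0.001,0.001,0.18,0,0,0,91, -0.001,0.001,0.22,0,0,0,91, -0.001,0.001,0.238,0,0,0,91]'| sed -n '2p;4,6p'
python3 -m jog '[0,0,0,0,0,0,91, 0,0,0,0,0,0,75, 0,0,0,0,0,0,60, 0,0,0,0,0,0,50, 0,0,0,0,0,0,40]'| sed -n '2p;4,6p'
python3 -m jog '[0,0,0,0,0,0,30, 0,0,0,0,0,0,30, 0,0,0,0,0,0,30]'| sed -n '2p;4,6p'
```

```text
ee_pos: [0.5766, -0.0174, 0.0438]
wrist_force: [-0.0, 0.3, -0.1]
gripper_width: 0.0908
grasp_force: 0.0
ee_pos: [0.5785, -0.0165, 0.0468]
wrist_force: [0.3, -0.4, -0.3]
gripper_width: 0.0686
grasp_force: 0.0
ee_pos: [0.5776, -0.0163, 0.0456]
wrist_force: [0.7, -1.2, 3.3]
gripper_width: 0.0507
grasp_force: 30.0
```

```bash
python3 -m jog '[0,0,-0.03,0,0,0,30, 0,0,-0.07,0,0,0,30, 0,0,-0.12,0,0,0,30, 0,0,-0.16,0,0,0,30, 0,0,-0.18,0,0,0,30]'| sed -n '2p;4,6p'
python3 -m jog '[0.006,0.03,0,0,0,0,30, 0.014,0.07,0,0,0,0,30, 0.024,0.13,0,0,0,0,30, 0.035,0.19,0,0,0,0,30, 0.047,0.25,0,0,0,0,30]'| sed -n '2p;4,6p'
python3 -m jog '[0.012,0.06,0,0,0,0,30, 0.024,0.12,0,0,0,0,30, 0.036,0.18,0,0,0,0,30, 0.048,0.24,0,0,0,0,30, 0.058,0.29,0,0,0,0,30]'| sed -n '2p;4,6p'
python3 -m jog '[0.01,0.05,0,0,0,0,30, 0.0128,0.078,0,0,0,0,30, 0.0128,0.078,0,0,0,0,30, 0.0128,0.078,0.04,0,0,0,30, 0.0128,0.078,0.07,0,0,0,30]'| sed -n '2p;4,6p'
python3 -m jog '[0,0,0,0,0,0,30, 0,0,0,0,0,0,30]'| sed -n '2p;4,6p'
python3 go.py .518 .293 .0816
```

```text
ee_pos: [0.5786, -0.0164, 0.1377]
wrist_force: [0.2, -0.0, -0.3]
gripper_width: 0.0511
grasp_force: 30.0
ee_pos: [0.553, 0.1093, 0.1346]
wrist_force: [0.0, 1.7, -0.9]
gripper_width: 0.0502
grasp_force: 30.0
ee_pos: [0.5234, 0.2559, 0.1345]
wrist_force: [0.4, -0.6, -0.5]
gripper_width: 0.0506
grasp_force: 30.0
ee_pos: [0.5193, 0.2912, 0.0998]
wrist_force: [-0.8, -0.3, -1.8]
gripper_width: 0.0507
grasp_force: 30.0
ee_pos: [0.5181, 0.2902, 0.0991]
wrist_force: [-0.0, -0.6, -1.0]
gripper_width: 0.0507
grasp_force: 30.0
t 28.07 tcp [0.5181 0.2902 0.0991] w 0.0507 f 30.0 [-0.  -0.6 -1. ]
[0.518  0.293  0.0816] [0.0001 0.0057 0.035 ] [-0.0015 -0.0014 -0.0012]
```

```bash
python3 -m jog '[0,0.002,0.008,0,0,0,30, 0,0.002,0.016,0,0,0,30, 0,0.002,0.024,0,0,0,30, 0,0.002,0.028,0,0,0,30, 0,0.002,0.028,0,0,0,30]'| sed -n '2p;4p'
python3 -m jog '[0,0,0.002,0,0,0,30, 0,0,0.002,0,0,0,30, 0,0,0.002,0,0,0,30]'| sed -n '2p;4p'
```

```text
ee_pos: [0.5181, 0.2933, 0.0858]
wrist_force: [-0.4, -0.2, -1.6]
ee_pos: [0.5184, 0.2936, 0.0853]
wrist_force: [-0.1, 0.1, -1.2]
```

```bash
python3 -m jog '[0,0,0.003,0,0,0,30, 0,0,0.004,0,0,0,30, 0,0,0.004,0,0,0,30, 0,0,0.004,0,0,0,30]'| sed -n '2p;4p'
python3 -m jog '[0,0,0.002,0,0,0,30, 0,0,0.002,0,0,0,30, 0,0,0.002,0,0,0,30]'| sed -n '2p;4p'
```

```text
ee_pos: [0.5183, 0.2935, 0.0831]
wrist_force: [0.1, -0.2, -2.3]
ee_pos: [0.5183, 0.2935, 0.0821]
wrist_force: [0.6, 0.0, -0.9]
```

```bash
python3 -m jog '[0,0,0.002,0,0,0,30, 0,0,0.002,0,0,0,30, 0,0,0.002,0,0,0,30]'| sed -n '2p;4p'
```

```text
ee_pos: [0.5185, 0.2936, 0.0816]
wrist_force: [-1.3, -0.8, 3.6]
```

```bash
python3 -m jog '[0,0,0,0,0,0,60, 0,0,0,0,0,0,75, 0,0,0,0,0,0,91, 0,0,0,0,0,0,91, 0,0,0,0,0,0,91]'| tail -2
python3 -m jog '[0,0,0,0,0,0,91, 0,0,-0.04,0,0,0,91, 0,0,-0.1,0,0,0,91, 0,0,-0.17,0,0,0,91, 0,0,-0.24,0,0,0,91]'| tail -2
python3 -m jog '[0,-0.03,-0.06,0,0,0,91, 0,-0.1,-0.08,0,0,0,91, 0,-0.18,-0.08,0,0,0,91, 0,-0.26,-0.08,0,0,0,91, 0,-0.34,-0.08,0,0,0,91]'| tail -2
python3 -m jog '[0,-0.08,0,0,0,0,91, 0,-0.16,0,0,0,0,91, 0,-0.22,0,0,0,0,91, 0,-0.26,0,0,0,0,91, 0,-0.26,0,0,0,0,91]'
python3 - <<'E'
from fit import *
C={n:get_calibration(n) for n in("scene","top")}
F={n:grab_frame(n) for n in C}
cv2.imwrite("pics/t4.png",np.vstack([F["top"][150:400,60:460,::-1],F["scene"][60:310,60:460,::-1]]))
X0={"cup":(.517,.293,.062),"flared_vase":(.601,-.305,.02),"beaker":(.491,-.294,.02),"shouldered_jar":(.381,-.283,.02)}
for l,x in X0.items():
    regs=[]
    for n in C:
        t=proj(C[n],np.array(x)+[0,0,.035 if l=="cup" else .08])
        g=sorted(silhouettes(l,n),key=lambda r:np.hypot(*(np.array(r["centre"])-t)))
        if g and np.hypot(*(np.array(g[0]["centre"])-t))<25: regs.append((C[n],np.array(g[0]["region"],float)))
    if regs: print(l,len(regs),np.round(fit(P[l],regs,x)[0],4))
E
python3 go.py .601 -.305 .24
```

```text
gripper_width: 0.0796
grasp_force: 0.0
gripper_width: 0.0907
grasp_force: 0.0
gripper_width: 0.0909
grasp_force: 0.0
clock: 31.23
ee_pos: [0.518, -0.0128, 0.2413]
tcp_rot: [0.013, 3.141, -0.004]
wrist_force: [0.3, -0.7, 0.5]
gripper_width: 0.0914
grasp_force: 0.0
cup 2 [0.5181 0.2936 0.0612]
flared_vase 2 [ 0.6014 -0.3055  0.0179]
beaker 2 [ 0.4903 -0.2931  0.0188]
shouldered_jar 2 [ 0.3813 -0.2845  0.0223]
t 31.73 tcp [ 0.5184 -0.0056  0.2411] w 0.0908 f 0.0 [-0.1  0.6  0.2]
[ 0.601 -0.305  0.24 ] [-0.1643 -0.5992  0.0021] [ 0.0001 -0.0001  0.001 ]
```

View pics/t4.png

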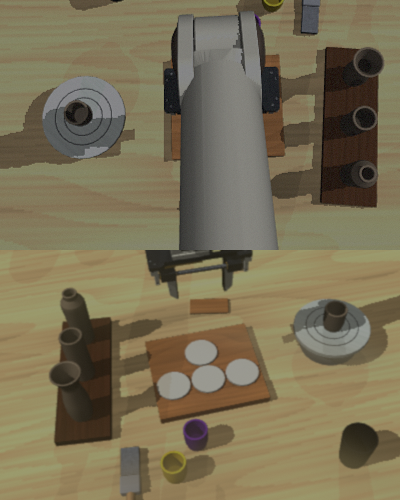

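The cup stands in the middle of the turntable (crop 78,113 top, 335,315 scene) and the fit puts it within 2 mm of the axis. The three tall vessels stand on the plank. The vase goes back first.

```bash
python3 -m jog '[-0.02,-0.05,0,0,0,0,91, -0.05,-0.13,0,0,0,0,91, -0.08,-0.21,0,0,0,0,91, -0.11,-0.29,0,0,0,0,91, -0.13,-0.37,0,0,0,0,91]'| tail -1
python3 -m jog '[-0.01,-0.08,0,0,0,0,91, -0.02,-0.15,0,0,0,0,91, -0.03,-0.2,0,0,0,0,91, -0.035,-0.229,0,0,0,0,91, -0.035,-0.229,0,0,0,0,91]'| tail -1
python3 -m jog '[0,0,0.02,0,0,0,91, 0,0,0.04,0,0,0,91, 0,0,0.06,0,0,0,91, 0,0,0.06,0,0,0,91, 0,0,0.06,0,0,0,91]'| tail -1
python3 go.py .6009 -.305 .1045
```

```text
grasp_force: 0.0
grasp_force: 0.0
grasp_force: 0.0
t 32.98 tcp [ 0.5997 -0.3012  0.2097] w 0.0906 f 0.0 [ 0.2 -0.2  0.1]
[ 0.6009 -0.305   0.1045] [-0.0029 -0.0079  0.2104] [ 0.0011 -0.0015  0.0014]
```

```bash
python3 -m jog '[0,0,0.05,0,0,0,91, 0,0,0.1,0,0,0,91, 0,0,0.15,0,0,0,91, 0,0,0.19,0,0,0,91, 0,0,0.19,0,0,0,91]'| sed -n '2p;4p'
python3 -m jog '[0,0,0,0,0,0,91, 0,0,0,0,0,0,91, 0,0,0,0,0,0,91]'| sed -n '2p;4p'
python3 go.py .6009 -.305 .1045
```

```text
ee_pos: [0.5975, -0.3011, 0.1117]
wrist_force: [-1.4, 0.0, -0.4]
ee_pos: [0.6017, -0.3039, 0.1185]
wrist_force: [-0.1, -0.4, 0.0]
t 33.65 tcp [ 0.6017 -0.3039  0.1185] w 0.0909 f 0.0 [-0.1 -0.4  0. ]
[ 0.6009 -0.305   0.1045] [ 0.0017 -0.0021  0.0279] [-0.001   0.0021  0.0002]
```

```bash
python3 -m jog '[0,-0.001,0.01,0,0,0,91, 0,-0.001,0.018,0,0,0,91, 0,-0.001,0.026,0,0,0,91, 0,-0.001,0.026,0,0,0,91, 0,-0.001,0.026,0,0,0,91]'| sed -n '2p;4p'
python3 -m jog '[0,0,0,0,0,0,75, 0,0,0,0,0,0,60, 0,0,0,0,0,0,50, 0,0,0,0,0,0,40, 0,0,0,0,0,0,30]'| sed -n '2p;4,6p'
python3 -m jog '[0,0,0,0,0,0,20, 0,0,0,0,0,0,20, 0,0,0,0,0,0,20]'| sed -n '2p;4,6p'
```

```text
ee_pos: [0.5998, -0.3037, 0.1027]
wrist_force: [0.4, -0.4, 0.1]
ee_pos: [0.6003, -0.3039, 0.1033]
wrist_force: [0.4, -0.4, 0.2]
gripper_width: 0.0619
grasp_force: 0.1
ee_pos: [0.6005, -0.3043, 0.1037]
wrist_force: [-1.0, 0.8, 3.4]
gripper_width: 0.0563
grasp_force: 28.6
```

```bash
python3 -m jog '[0,0,-0.02,0,0,0,20, 0,0,-0.05,0,0,0,20, 0,0,-0.09,0,0,0,20, 0,0,-0.13,0,0,0,20, 0,0,-0.16,0,0,0,20]'| sed -n '2p;4,6p'
python3 -m jog '[0.003,0.03,0,0,0,0,20, 0.006,0.07,0,0,0,0,20, 0.01,0.12,0,0,0,0,20, 0.014,0.18,0,0,0,0,20, 0.018,0.24,0,0,0,0,20]'| sed -n '2p;4,6p'
python3 -m jog '[0.004,0.06,0,0,0,0,20, 0.008,0.12,0,0,0,0,20, 0.012,0.18,0,0,0,0,20, 0.016,0.24,0,0,0,0,20, 0.02,0.3,0,0,0,0,20]'| sed -n '2p;4,6p'
python3 -m jog '[0.004,0.06,0,0,0,0,20, 0.008,0.11,0,0,0,0,20, 0.012,0.15,0,0,0,0,20, 0.016,0.18,0,0,0,0,20, 0.018,0.197,0,0,0,0,20]'| sed -n '2p;4,6p'
python3 -m jog '[0,0,0,0,0,0,20, 0,0,0.03,0,0,0,20, 0,0,0.06,0,0,0,20, 0,0,0.09,0,0,0,20, 0,0,0.12,0,0,0,20]'| sed -n '2p;4,6p'
python3 -m jog '[0,0,0,0,0,0,20, 0,0,0,0,0,0,20, 0,0,0,0,0,0,20]'| sed -n '2p;4,6p'
python3 go.py .5724 .0636 .1097
```

```text
ee_pos: [0.6001, -0.3035, 0.1845]
wrist_force: [0.5, -0.2, -3.0]
gripper_width: 0.0563
grasp_force: 29.4
ee_pos: [0.5894, -0.1812, 0.1816]
wrist_force: [0.6, 0.8, -3.3]
gripper_width: 0.0561
grasp_force: 29.4
ee_pos: [0.5791, -0.0308, 0.1818]
wrist_force: [1.4, -0.7, -2.9]
gripper_width: 0.0563
grasp_force: 29.4
ee_pos: [0.5698, 0.0689, 0.1819]
wrist_force: [0.0, 0.7, -3.4]
gripper_width: 0.0563
grasp_force: 29.4
ee_pos: [0.5717, 0.0629, 0.1222]
wrist_force: [-0.4, 0.8, -3.1]
gripper_width: 0.0565
grasp_force: 29.6
ee_pos: [0.5724, 0.0638, 0.1237]
wrist_force: [1.0, 0.3, -2.6]
gripper_width: 0.056
grasp_force: 29.6
t 37.07 tcp [0.5724 0.0638 0.1237] w 0.056 f 29.6 [ 1.   0.3 -2.6]
[0.5724 0.0636 0.1097] [ 0.0001 -0.0005  0.028 ] [-0.0002  0.0002 -0.0007]
```

```bash
python3 -m jog '[0,0,0.008,0,0,0,20, 0,0,0.016,0,0,0,20, 0,0,0.024,0,0,0,20, 0,0,0.024,0,0,0,20, 0,0,0.024,0,0,0,20]'| sed -n '2p;4p'
python3 -m jog '[0,0,0.002,0,0,0,20, 0,0,0.002,0,0,0,20, 0,0,0.002,0,0,0,20]'| sed -n '2p;4p'
```

```text
ee_pos: [0.5718, 0.0646, 0.1109]
wrist_force: [1.2, 0.1, -3.4]
ee_pos: [0.5722, 0.0647, 0.1102]
wrist_force: [0.2, -0.8, -2.6]
```

```bash
python3 -m jog '[0,0,0.002,0,0,0,20, 0,0,0.002,0,0,0,20, 0,0,0.002,0,0,0,20]'| sed -n '2p;4p'
```

```text
ee_pos: [0.5726, 0.0646, 0.1097]
wrist_force: [-0.8, -0.8, 1.1]
```

```bash
python3 -m jog '[0,0,0,0,0,0,60, 0,0,0,0,0,0,75, 0,0,0,0,0,0,91, 0,0,0,0,0,0,91, 0,0,0,0,0,0,91]'| tail -2
python3 -m jog '[0,0,0,0,0,0,91, 0,0,-0.04,0,0,0,91, 0,0,-0.1,0,0,0,91, 0,0,-0.17,0,0,0,91, 0,0,-0.24,0,0,0,91]'| tail -2
python3 -m jog '[0,0,-0.03,0,0,0,91, 0.03,-0.05,-0.03,0,0,0,91, 0.07,-0.12,-0.03,0,0,0,91, 0.11,-0.19,-0.03,0,0,0,91, 0.15,-0.26,-0.03,0,0,0,91]'| tail -2
python3 -m jog '[0.04,-0.07,0,0,0,0,91, 0.08,-0.14,0,0,0,0,91, 0.12,-0.21,0,0,0,0,91, 0.16,-0.28,0,0,0,0,91, 0.2,-0.35,0,0,0,0,91]'|tail -2
python3 -m jog '[0.02,-0.05,0,0,0,0,91, 0.033,-0.085,0,0,0,0,91, 0.033,-0.085,0,0,0,0,91, 0.033,-0.085,0.03,0,0,0,91, 0.033,-0.085,0.06,0,0,0,91]'|tail -2
python3 -m jog '[0,0,0,0,0,0,91, 0,0,0,0,0,0,91]'|tail -2
python3 - <<'E'
from fit import *
C={n:get_calibration(n) for n in("scene","top")}
F={n:grab_frame(n) for n in C}
l,x="flared_vase",(.573,.064,.026); regs=[]
for n in C:
    g=silhouettes(l,n)[0]; regs.append((C[n],np.array(g["region"],float)));print(g["centre"],g["confidence"])
print(np.round(fit(P[l],regs,x)[0],4))
E
python3 go.py .381 -.283 .1115
```

```text
gripper_width: 0.0824
grasp_force: 0.0
gripper_width: 0.0912
grasp_force: 0.0
gripper_width: 0.0911
grasp_force: 0.0
gripper_width: 0.0909
grasp_force: 0.0
gripper_width: 0.0908
grasp_force: 0.0
gripper_width: 0.0907
grasp_force: 0.0
[304.4, 156.8] 0.74
[241.0, 230.5] 0.69
[0.5728 0.0638 0.0242]
t 40.43 tcp [ 0.3814 -0.2829  0.2151] w 0.0912 f 0.0 [-0.4 -0.3 -0.4]
[ 0.381  -0.283   0.1115] [ 0.0011 -0.      0.2071] [-0.0004  0.0009  0.0004]
```

Vase is back: the fit gives (.573,.064), matching the start. Next is the jar.

```bash
python3 -m jog '[0,0,0.05,0,0,0,91, 0,0,0.1,0,0,0,91, 0,0,0.15,0,0,0,91, 0,0,0.19,0,0,0,91, 0,0,0.204,0,0,0,91]'| sed -n '2p;4p'
python3 -m jog '[0,0,0,0,0,0,91, 0,0,0,0,0,0,91, 0,0,0,0,0,0,91]'| sed -n '2p;4p'
python3 -m jog '[0,0,0,0,0,0,75, 0,0,0,0,0,0,60, 0,0,0,0,0,0,50, 0,0,0,0,0,0,40, 0,0,0,0,0,0,30]'| sed -n '2p;4,6p'
python3 -m jog '[0,0,0,0,0,0,30, 0,0,0,0,0,0,30, 0,0,0,0,0,0,30]'| sed -n '2p;4,6p'
```

```text
ee_pos: [0.3796, -0.2818, 0.1102]
wrist_force: [0.1, -0.2, -0.3]
ee_pos: [0.3818, -0.2836, 0.1136]
wrist_force: [-0.1, 0.2, -0.2]
ee_pos: [0.3809, -0.2829, 0.1125]
wrist_force: [0.7, -0.9, -0.1]
gripper_width: 0.062
grasp_force: 0.0
ee_pos: [0.3808, -0.2831, 0.1123]
wrist_force: [-0.7, -0.6, 0.4]
gripper_width: 0.054
grasp_force: 30.0
```

```bash
python3 -m jog '[0,0,-0.02,0,0,0,30, 0,0,-0.05,0,0,0,30, 0,0,-0.09,0,0,0,30, 0,0,-0.12,0,0,0,30, 0,0,-0.14,0,0,0,30]' | sed -n '2p;4,6p'
python3 -m jog '[-0.02,0.04,0,0,0,0,30, -0.05,0.1,0,0,0,0,30, -0.08,0.17,0,0,0,0,30, -0.11,0.24,0,0,0,0,30, -0.14,0.31,0,0,0,0,30]'| sed -n '2p;4p'
python3 -m jog '[-0.03,0.07,0,0,0,0,30, -0.06,0.14,0,0,0,0,30, -0.08,0.19,0,0,0,0,30, -0.0876,0.219,0,0,0,0,30, -0.0876,0.219,0,0,0,0,30]'| sed -n '2p;4p'
python3 -m jog '[0,0,0.02,0,0,0,30, 0,0,0.05,0,0,0,30, 0,0,0.08,0,0,0,30, 0,0,0.1,0,0,0,30, 0,0,0.1,0,0,0,30]'| sed -n '2p;4p'
python3 -m jog '[0,0,0,0,0,0,30, 0,0,0,0,0,0,30, 0,0,0,0,0,0,30]'| sed -n '2p;4p'
python3 go.py .4946 -.0182 .118
```

```text
ee_pos: [0.3807, -0.2829, 0.1836]
wrist_force: [-0.5, -0.2, -4.0]
gripper_width: 0.0539
grasp_force: 30.0
ee_pos: [0.4503, -0.1262, 0.1821]
wrist_force: [0.8, 0.1, -4.6]
ee_pos: [0.4948, -0.0132, 0.1819]
wrist_force: [0.1, 0.5, -3.7]
ee_pos: [0.4916, -0.0198, 0.1294]
wrist_force: [-0.2, -0.7, -4.3]
ee_pos: [0.4952, -0.0187, 0.1329]
wrist_force: [-0.2, 0.7, -4.3]
t 43.68 tcp [ 0.4952 -0.0187  0.1329] w 0.0537 f 30.0 [-0.2  0.7 -4.3]
[ 0.4946 -0.0182  0.118 ] [0.0012 0.0011 0.0299] [-0.      0.001  -0.0003]
```

```bash
python3 -m jog '[0,0.001,0.008,0,0,0,30, 0,0.001,0.016,0,0,0,30, 0,0.001,0.023,0,0,0,30, 0,0.001,0.023,0,0,0,30, 0,0.001,0.023,0,0,0,30]'| sed -n '2p;4p'
python3 -m jog '[0,0,0.002,0,0,0,30, 0,0,0.002,0,0,0,30, 0,0,0.002,0,0,0,30]'| sed -n '2p;4p'
```

```text
ee_pos: [0.4941, -0.0178, 0.1203]
wrist_force: [-0.3, -0.0, -3.8]
ee_pos: [0.4945, -0.0179, 0.1197]
wrist_force: [-0.5, -0.0, -4.0]
```

```bash
python3 -m jog '[0,0,0.002,0,0,0,30, 0,0,0.002,0,0,0,30, 0,0,0.002,0,0,0,30]'| sed -n '2p;4p'
```

```text
ee_pos: [0.4944, -0.0178, 0.1187]
wrist_force: [-0.1, 0.1, -3.8]
```

```bash
python3 -m jog '[0,0,0.002,0,0,0,30, 0,0,0.002,0,0,0,30, 0,0,0.002,0,0,0,30]'| sed -n '2p;4p'
```

```text
ee_pos: [0.495, -0.0179, 0.1183]
wrist_force: [-0.9, -0.2, 4.0]
```

```bash
python3 -m jog '[0,0,0.001,0,0,0,30, 0,0,0.001,0,0,0,30, 0,0,0.001,0,0,0,30]'| sed -n '2p;4p'
```

```text
ee_pos: [0.4953, -0.018, 0.1183]
wrist_force: [-2.9, 0.4, 8.0]
```

```bash
python3 -m jog '[0,0,-0.001,0,0,0,60, 0,0,-0.001,0,0,0,75, 0,0,-0.001,0,0,0,91, 0,0,-0.001,0,0,0,91, 0,0,-0.001,0,0,0,91]'| tail -2
python3 -m jog '[0,0,0,0,0,0,91, 0,0,-0.04,0,0,0,91, 0,0,-0.1,0,0,0,91, 0,0,-0.17,0,0,0,91, 0,0,-0.24,0,0,0,91]'| tail -2
python3 -m jog '[0,0,-0.01,0,0,0,91, 0,-0.05,-0.01,0,0,0,91, 0,-0.12,-0.01,0,0,0,91, 0,-0.2,-0.01,0,0,0,91, 0,-0.28,-0.01,0,0,0,91]'| tail -1
python3 -m jog '[0.007,-0.08,0,0,0,0,91, 0.007,-0.16,0,0,0,0,91, 0.007,-0.23,0,0,0,0,91, 0.007,-0.272,0,0,0,0,91, 0.007,-0.272,0.03,0,0,0,91]'|tail -1
python3 -m jog '[0,0,0.03,0,0,0,91, 0,0,0.03,0,0,0,91, 0,0,0.03,0,0,0,91]'|tail -2
python3 - <<'E'
from fit import *
C={n:get_calibration(n) for n in("scene","top")}
F={n:grab_frame(n) for n in C}
l,x="shouldered_jar",(.4945,-.0195,.026); regs=[]
for n in C:
    g=silhouettes(l,n)[0]; regs.append((C[n],np.array(g["region"],float)));print(g["centre"],g["confidence"])
print(np.round(fit(P[l],regs,x)[0],4))
E
python3 go.py .4915 -.294 .1025
```

```text
gripper_width: 0.0821
grasp_force: 0.0
gripper_width: 0.0913
grasp_force: 0.0
grasp_force: 0.0
grasp_force: 0.0
gripper_width: 0.0912
grasp_force: 0.0
[256.9, 139.1] 0.86
[290.0, 267.0] 0.79
[ 0.4957 -0.0195  0.0266]
t 47.22 tcp [ 0.4917 -0.2938  0.2136] w 0.0912 f 0.0 [-0.4 -0.3  0.5]
[ 0.4915 -0.294   0.1025] [ 0.0007 -0.0003  0.2222] [-0.0004  0.0009  0.0005]
```

Jar is back. Now the beaker.

```bash
python3 -m jog '[0,0,0.05,0,0,0,91, 0,0,0.1,0,0,0,91, 0,0,0.15,0,0,0,91, 0,0,0.2,0,0,0,91, 0,0,0.217,0,0,0,91]'| sed -n '2p;4p'
python3 -m jog '[0,0,0,0,0,0,91, 0,0,0,0,0,0,91, 0,0,0,0,0,0,91]'| sed -n '2p;4p'
python3 -m jog '[0,0,0,0,0,0,75, 0,0,0,0,0,0,60, 0,0,0,0,0,0,50, 0,0,0,0,0,0,40, 0,0,0,0,0,0,30]'| sed -n '2p;4,6p'
python3 -m jog '[0,0,0,0,0,0,30, 0,0,0,0,0,0,30, 0,0,0,0,0,0,30]'| sed -n '2p;4,6p'
```

```text
ee_pos: [0.4896, -0.2925, 0.1016]
wrist_force: [-0.2, 0.5, 0.1]
ee_pos: [0.4923, -0.2946, 0.106]
wrist_force: [0.2, -0.2, 0.9]
ee_pos: [0.4911, -0.2939, 0.1045]
wrist_force: [-0.4, -0.0, 0.2]
gripper_width: 0.0625
grasp_force: 0.0
ee_pos: [0.491, -0.2936, 0.1042]
wrist_force: [-0.2, 1.4, 1.1]
gripper_width: 0.0496
grasp_force: 30.0
```

```bash
python3 -m jog '[0,0,-0.02,0,0,0,30, 0,0,-0.05,0,0,0,30, 0,0,-0.09,0,0,0,30, 0,0,-0.12,0,0,0,30, 0,0,-0.14,0,0,0,30]' | sed -n '2p;4,6p'
python3 -m jog '[-0.02,0.04,0,0,0,0,30, -0.05,0.1,0,0,0,0,30, -0.08,0.17,0,0,0,0,30, -0.11,0.24,0,0,0,0,30, -0.14,0.31,0,0,0,0,30]'| sed -n '2p;4p'
python3 -m jog '[-0.018,0.043,0,0,0,0,30, -0.0306,0.075,0,0,0,0,30, -0.0306,0.075,0,0,0,0,30, -0.0306,0.075,0.03,0,0,0,30, -0.0306,0.075,0.06,0,0,0,30]'| sed -n '2p;4p'
python3 -m jog '[0,0,0.02,0,0,0,30, 0,0,0.04,0,0,0,30, 0,0,0.04,0,0,0,30, 0,0,0.04,0,0,0,30, 0,0,0.04,0,0,0,30]'| sed -n '2p;4p'
python3 go.py .5763 -.1013 .110
```

```text
ee_pos: [0.4912, -0.2943, 0.1759]
wrist_force: [-0.1, -0.9, -3.5]
gripper_width: 0.0503
grasp_force: 30.0
ee_pos: [0.5608, -0.1374, 0.174]
wrist_force: [0.4, -0.5, -3.5]
ee_pos: [0.5768, -0.1017, 0.1446]
wrist_force: [-0.5, 0.0, -4.0]
ee_pos: [0.5766, -0.1018, 0.1246]
wrist_force: [-0.1, -0.3, -2.4]
t 50.22 tcp [ 0.5766 -0.1018  0.1246] w 0.0501 f 30.0 [-0.1 -0.3 -2.4]
[ 0.5763 -0.1013  0.11  ] [0.0007 0.001  0.0293] [-0.0001  0.0004 -0.0003]
```

```bash
python3 -m jog '[0,0.001,0.008,0,0,0,30, 0,0.001,0.016,0,0,0,30, 0,0.001,0.024,0,0,0,30, 0,0.001,0.024,0,0,0,30, 0,0.001,0.024,0,0,0,30]'| sed -n '2p;4p'
python3 -m jog '[0,0,0.002,0,0,0,30, 0,0,0.002,0,0,0,30, 0,0,0.002,0,0,0,30]'| sed -n '2p;4p'
```

```text
ee_pos: [0.5759, -0.1008, 0.1118]
wrist_force: [0.2, -0.2, -2.3]
ee_pos: [0.5763, -0.1009, 0.1112]
wrist_force: [0.5, 0.9, -3.0]
```

```bash
python3 -m jog '[0,0,0.002,0,0,0,30, 0,0,0.002,0,0,0,30, 0,0,0.002,0,0,0,30]'| sed -n '2p;4p'
```

```text
ee_pos: [0.5763, -0.1009, 0.1102]
wrist_force: [1.5, 0.3, -3.5]
```

```bash
python3 -m jog '[0,0,0.002,0,0,0,30, 0,0,0.002,0,0,0,30, 0,0,0.002,0,0,0,30]'| sed -n '2p;4p'
```

```text
ee_pos: [0.5767, -0.1008, 0.1101]
wrist_force: [-2.3, 0.3, 5.4]
```

Contact. I'll release, withdraw up and aside, and check everything.

```bash
python3 -m jog '[0,0,0,0,0,0,60, 0,0,0,0,0,0,75, 0,0,0,0,0,0,91, 0,0,0,0,0,0,91, 0,0,0,0,0,0,91]'| tail -2
python3 -m jog '[0,0,0,0,0,0,91, 0,0,-0.04,0,0,0,91, 0,0,-0.1,0,0,0,91, 0,0,-0.17,0,0,0,91, 0,0,-0.24,0,0,0,91]'| tail -2
python3 -m jog '[0,0,-0.05,0,0,0,91, 0,-0.05,-0.08,0,0,0,91, 0,-0.12,-0.08,0,0,0,91, 0,-0.2,-0.08,0,0,0,91, 0,-0.28,-0.08,0,0,0,91]'| tail -1
python3 -m jog '[0,-0.06,0,0,0,0,91, 0,-0.1,0,0,0,0,91, 0,-0.1,0,0,0,0,91, 0,-0.1,0,0,0,0,91, 0,-0.1,0,0,0,0,91]'
python3 - <<'E'
from fit import *
C={n:get_calibration(n) for n in("scene","top")}
F={n:grab_frame(n) for n in C}
cv2.imwrite("pics/end.png",np.vstack([F["top"][150:400,60:460,::-1],F["scene"][60:310,60:460,::-1]]))
X0={"cup":(.517,.293,.062),"flared_vase":(.573,.064,.026),"beaker":(.5755,-.0995,.026),"shouldered_jar":(.4945,-.0195,.026)}
for l,x in X0.items():
    regs=[]
    for n in C:
        t=proj(C[n],np.array(x)+[0,0,.035 if l=="cup" else .08])
        g=sorted(silhouettes(l,n),key=lambda r:np.hypot(*(np.array(r["centre"])-t)))
        if g and np.hypot(*(np.array(g[0]["centre"])-t))<25: regs.append((C[n],np.array(g[0]["region"],float)))
    if regs: print(l,len(regs),np.round(fit(P[l],regs,x)[0],4))
E
```

```text
gripper_width: 0.0788
grasp_force: 0.0
gripper_width: 0.0908
grasp_force: 0.0
grasp_force: 0.0
clock: 53.05
ee_pos: [0.5765, -0.2895, 0.2688]
tcp_rot: [0.001, -3.141, -0.002]
wrist_force: [-1.0, 1.7, -0.7]
gripper_width: 0.091
grasp_force: 0.0
cup 2 [0.5183 0.2931 0.0601]
flared_vase 2 [0.5727 0.0634 0.0238]
beaker 2 [ 0.576  -0.1005  0.0257]
shouldered_jar 2 [ 0.4956 -0.0192  0.0267]
```

View pics/end.png

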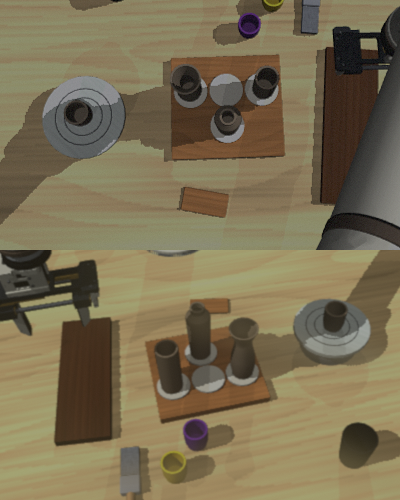

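All vessels stand upright on their own discs (vase 187,85; beaker 264,85; jar 228,122 in the top crop), and the cup is on the turntable (78,113). The fits match the starting positions within 2 mm.

```bash
python3 -c "
from plant import *
print(finish_job())"
```

```text
the job is handed in; nothing more can be done
None
```

The job is handed in at about 53 s of the 136 s allowed: by camera fit, the cup stands upright within about 2 mm of the turntable's middle, each tall vessel is back on its own disc within about 2 mm of its start, and nothing tipped over; the judge's verdict was not shown.

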